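# Tighten the eye nut of a plaster mould clamp with a bar

## Task

The two-part plaster mould is held between plywood boards by two steel eye nuts, one of which is still loose: its loop stands askew to the top board. Take the steel bar from its wooden rest, slide it through the loop of the loose nut and turn the nut clockwise (seen from above) until it is tight and its loop stands in line with the board like its neighbour's. Then draw the bar out, lay it back in both notches of its rest and let go, leaving the nut tight and the bowl, beaker and trimming tool undisturbed.

Things in the scene. Friction and masses are not known exactly. Their poses are not given: they have to be found in the camera images.
- clamp: Mould clamp, immovable: plywood base 170 x 350 x 18, two-part white plaster mould 150 x 200 x 90, plywood top board 90 x 340 x 20 with a pour hole. The boards' long side is y. Origin: centre of the underside, on the bench; the top board's upper face is 130 above. Tie rods at y = -135 and +135 each carry a 60 wide, 5 thick washer and an eye nut; which nut is loose varies.
- eyenut (a joint): Angle of the loose eye nut about its upright axis, rad. 0 = tight (a hard stop; loop in line with the boards' long side), negative = loose; starts between -1.2 and -0.6, grows as the nut turns clockwise seen from above. Dry friction of 0.35 N m holds it where it is left. Coarse thread: sinks 10 mm per turn.
- eyenut_loop (a point): Centre of the loose nut's loop, on the turning axis; turns with the nut. x = axis of the loop (level, the way the bar goes through), z up. Upright steel ring: opening 36, stock 16 thick, outside 68; centre 44 above the nut's 44 wide foot, 179 to 181 above the bench. The bar has 5 to spare all round and swings 0.6 rad either side of the loop's axis before it bites and turns the nut.
- tightnut_loop (a point): Centre of the loop of the other, equal eye nut, which is tight and does not turn; x axis = axis of its loop. It stands 270 from the loose one.
- bar: Loose round steel bar with round ends, 26 diameter, 200 long, about 0.24 kg. Origin in its middle, x axis along it (it may roll about x). It starts in the notches of the rest.
- rest_seat (a point): Where the bar's middle belongs in its rest, 55 above the bench; x along the bar, z up. Fixed wooden rest: plank 150 x 80 x 12, two cheeks 16 thick at x = -58 and +58, each with a 90 degree V notch, open upward, flanks reaching 3 above the bar's axis. Between the cheeks 100 of the bar are free, 30 over the plank. Stands left or right of the clamp, trading places with the bowl.
- bowl: White bowl, loose, 130 wide, 65 high, origin at the centre of its underside. Leave it alone.
- beaker: Unglazed clay beaker, loose, 72 wide, 85 high, between the robot and the clamp; origin at the centre of its underside. Leave it alone.
- trimmer: Trimming tool with wooden handle and wire loop, loose, 146 long, lying beyond the clamp, origin under it, x axis along it. Leave it alone.
Mind the look-alikes: they are no part of the job. Leave any blue look-alike of the bar alone.

How it is judged:
On the way, in this order (a step that is already met when the one before it is completed fails the run):
1. the bar is through the loop of the loose nut (y of eyenut_loop in the frame of bar between -0.01 and 0.01 m and z of eyenut_loop in the frame of bar between -0.01 and 0.01 m and x of eyenut_loop in the frame of bar between -0.09 and 0.09 m), for 0.1 s.
2. the nut is turned tight with the bar still through its loop (value of joint eyenut above -0.1 rad and y of eyenut_loop in the frame of bar between -0.012 and 0.012 m and z of eyenut_loop in the frame of bar between -0.012 and 0.012 m and x of eyenut_loop in the frame of bar between -0.1 and 0.1 m), for 0.1 s.
At the end, for the whole second after the job is handed in: The loose nut is tight (within 0.1 rad of its stop) and the bar lies still in both notches of its rest: its middle within 35 mm of the rest's middle along the rest, within 6 mm across and in height, its direction within 0.08 rad (value of joint eyenut above -0.1 rad and x of bar in the frame of rest_seat between -0.035 and 0.035 m and y of bar in the frame of rest_seat between -0.006 and 0.006 m and z of bar in the frame of rest_seat between -0.006 and 0.006 m and angle between the x axis of bar and the x axis of rest_seat, either way round below 0.08 rad and linear speed of bar below 0.02 m/s); the robot touches nothing.
It fails at once if the bowl is disturbed (moved more than 20 mm) (distance of bowl from where it was at the start of the episode above 0.02 m).
It fails at once if the beaker is disturbed (moved more than 20 mm) (distance of beaker from where it was at the start of the episode above 0.02 m).
It fails at once if the trimming tool is disturbed (moved more than 20 mm) (distance of trimmer from where it was at the start of the episode above 0.02 m).
It also fails if it takes over 72 s, if anything falls off the work surface, if the arm or the gripper's body presses on something with over 40 N, if the wrist force passes 120 N, or if a joint passes its speed limit or range.

## Robot

A 6-joint arm with a two-finger parallel gripper is mounted at the origin on the work surface. World frame = base frame: x ahead of the robot, y to its left, z up, the work surface at z = 0. Lengths are in m, angles in rad, forces in N, time in s.
With the tool pointing down it reaches from about 0.375 to 0.975 m from the base axis. Payload 3.8 kg.
Tool frame: the origin (TCP) lies on the mounting face of the last link; the fingertips stand 166 mm ahead of it and the grasp point (between the pads) lies 147 mm ahead of it; z points along the fingers, x is the direction in which the jaws open and shut, and the axes are right-handed (so a half turn about z gives the same grasp; the last joint's range is limited). The gripper opens to 88 mm and grips with 3 to 60 N. Pads are 18 mm wide; open, the fingers measure 123 mm over their backs; the gripper's body (75 mm by 187 mm) begins 45 mm behind the grasp point.
Start: joints at [-1.258, 0.264, 1.604, -0, 1.274, -0.037], TCP at [0.231, -0.634, 0.405] pointing down, gripper open.
Joint ranges: [-2.63, 2.63], [-0.94, 2.18], [0.31, 2.57], [-1.31, 4.45], [0, 2.66], [-2.55, 2.55]. Speed limits (rad/s): [2.57, 2.57, 3.14, 3.14, 3.14, 3.14].

## Interface

Orientations are given as a unit quaternion [x, y, z, w].
In Python, from workcell import get_obs, eyes, order gives the robot as it stands.
- The arm moves only by the tool step_arm, never from a script. Its arguments are lists of equal length, an entry for each row: "delta_pos": the shift along the world's x, y, z in units of 30 mm (1.0 is 30 mm), a list of three; "turn": the turn about the world's z in units of 8 degrees (1.0 is 8 degrees); "jaw": the opening, from 0 (shut) to 1 (fully open). A call has 1 to 20 rows; each row shifts and turns the pose as measured when the row begins; what a row does not reach is not made up. A row lasts 1/10 s, in which the tool goes at most 50 mm and 8.59 degrees, less where a joint would pass 70% of its speed; a pose out of reach is approached as far as the arm can. A call is refused whole if a number of a shift passes 1 or a number of a turn 1, either way. A call with a gripper value outside its range is refused whole. The fingers move at their own pace and stop on an object; "force" is the grip in N (left out, the last holds). Time passes only in rows, so rows that do not move let the fingers close. It gives the time, the measured TCP pose, the force and the opening at its end, in the units of the state.
- get_obs(): the state, without advancing time (a new reading comes with each control period).
- eyes.get_image(name): name is "side" or "top" or "wrist"; returns the picture (384x512x3 uint8, red, green, blue); there is no depth.
- eyes.camera_info(name): a dict with "camera_matrix" (3x3 intrinsics, pixels), "D" ([k1, k2, p1, p2, k3] as OpenCV has them; the pictures are not rectified), "R" (3x3) and "t" (3): a world point X has camera coordinates R X + t; the wrist camera has in their place "mount" (4x4, takes a point from camera to tool coordinates, whose origin is the TCP and whose axes are the tool frame's). Camera axes: x right, y down, z forward; pixel columns grow to the right and rows downward; lengths in m; the calibration is good to about 2 mm. A picture is of the moment at which its call begins: read the wrist's pose just before it. camera_info takes no time and is no camera call.
- order.hand_in(): hands the job in, once; it reports no verdict.
The state is a dict: "clock": time; "joint_positions": joint angles; "qd": joint speeds; "tau": joint torques, N m; "ee_pos": TCP position; "tcp_rot": TCP orientation; "contact_force": force on the tool from outside, world axes, zero at the start; "wrist_torque": the same for the moment, N m; "opening": finger opening in m.
Only numpy, scipy, OpenCV 4.12 (cv2) and the standard library are available. Lean on these libraries where they do the work, as an engineer would, in place of code of your own. Each camera call takes 0.05 s, during which the arm holds its last target.

## Working session

There is one attempt and no reset: what is moved stays moved. The work goes in short steps, Python scripts to look and compute and a tool call to move; the robot and the scene stay as the last step left them, time stands still between calls to the robot, and variables do not carry over. Pictures are saved under pics/ and viewed, and the job is handed in when it is done.

Besides the shell and the picture viewer there is one more tool, called after "Emit:" by a JSON object that holds its "op" and its "data", one argument or row to a line. step_arm: Moves the arm, as the interface text tells. Its arguments: {"type":"object","properties":{"delta_pos":{"type":"array"},"turn":{"type":"array"},"jaw":{"type":"array"},"force":{"type":"number"}},"required":["delta_pos","turn","jaw"]}

```bash
ls; mkdir -p pics
python3 - <<'E'
from workcell import get_obs, eyes
import cv2
for n in("side","top"):
    cv2.imwrite(f"pics/{n}0.png",cv2.cvtColor(eyes.get_image(n),cv2.COLOR_RGB2BGR))
    c=eyes.camera_info(n); print(n,{k:(v.tolist() if hasattr(v,'tolist') else v) for k,v in c.items()})
print(eyes.camera_info("wrist"))
print(get_obs())
E
```

```text
pics
side {'camera_matrix': [[395.672905731714, 0.0, 252.6539590373033], [0.0, 395.672905731714, 188.210569115265], [0.0, 0.0, 1.0]], 'D': [-0.03319703489092608, 0.0, 0.0, 0.0, 0.0], 'R': [[-0.8754821295751103, -0.4829474859913618, -0.017110422825099086], [-0.23001710412362564, 0.44758872265333494, -0.8641507201664173], [0.4249978501183404, -0.7526128228565998, -0.5029421102538633]], 't': [0.3904728218614288, 0.2939319330597378, 1.03449779592206]}
top {'camera_matrix': [[394.452304980611, 0.0, 254.2062406895924], [0.0, 394.452304980611, 188.56169775650062], [0.0, 0.0, 1.0]], 'D': [-0.10218700052397639, 0.0, 0.0, 0.0, 0.0], 'R': [[0.019904571550981087, -0.9995422926678523, -0.022781861198444726], [-0.9859767888965216, -0.015847987342341267, -0.16612830299049303], [0.16569121820022908, 0.025769099043046136, -0.9858409474889109]], 't': [-0.09783615020528136, 0.5511163001023026, 1.271503242905923]}
{'camera_matrix': array([[294.91737305,   0.        , 257.98253409],
       [  0.        , 294.91737305, 198.66074364],
       [  0.        ,   0.        ,   1.        ]]), 'D': array([-0.0457
[... 389 characters left out ...]
00000000e+00]])}
{'clock': 0.1, 'joint_positions': array([-1.25791310e+00,  2.64653190e-01,  1.60521629e+00, -1.30382259e-05,
        1.27368816e+00, -3.68913675e-02]), 'qd': array([-0.00085795, -0.00230956, -0.00366424,  0.00123328,  0.00061022,
       -0.0004793 ]), 'tau': array([-4.49097488e-04, -5.03617501e+01, -3.58070898e+01,  7.30294548e-02,
        2.32910039e-02, -6.77286152e-05]), 'ee_pos': array([ 0.2312215 , -0.63383978,  0.40354019]), 'tcp_rot': array([ 8.19355955e-01, -5.73284270e-01, -7.87448827e-04, -5.87588195e-04]), 'contact_force': array([-0.48108705, -0.02568804, -0.36821458]), 'wrist_torque': array([-0.00957524,  0.02472542,  0.06721273]), 'opening': 0.08793923703104947}
```

View pics/side0.png

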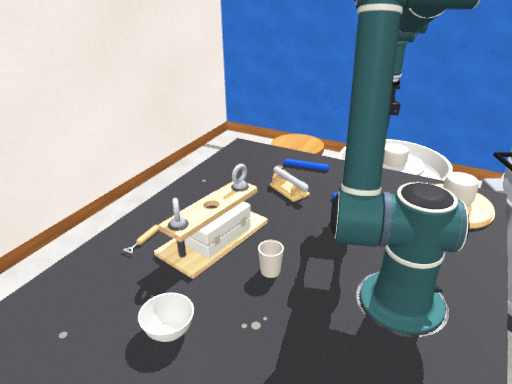

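View pics/top0.png

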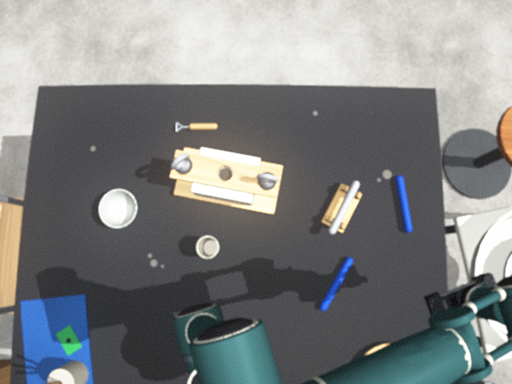

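Run:
```python
import cv2,numpy as np
t=cv2.imread("pics/top0.png"); s=cv2.imread("pics/side0.png")
a=cv2.resize(t[135:225,160:300],None,fx=5,fy=5,interpolation=cv2.INTER_CUBIC); cv2.imwrite("pics/t_clamp.png",a)
a=cv2.resize(t[170:245,310:375],None,fx=7,fy=7,interpolation=cv2.INTER_CUBIC); cv2.imwrite("pics/t_rest.png",a)
a=cv2.resize(s[150:270,120:320],None,fx=4,fy=4,interpolation=cv2.INTER_CUBIC); cv2.imwrite("pics/s_clamp.png",a)
```

```text
(no output)
```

View pics/t_clamp.png

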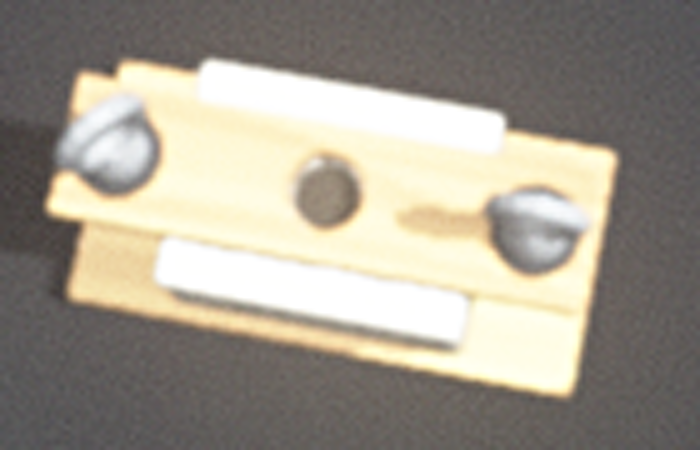

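View pics/t_rest.png

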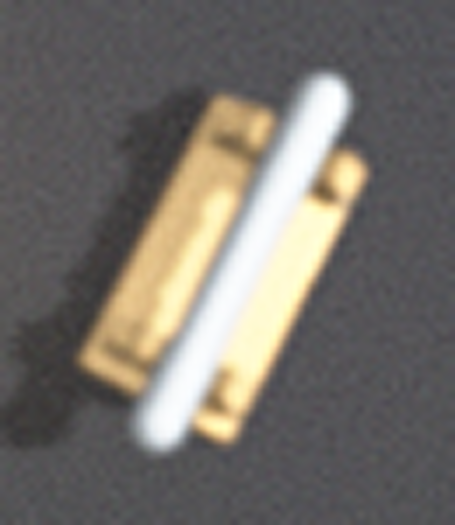

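View pics/s_clamp.png

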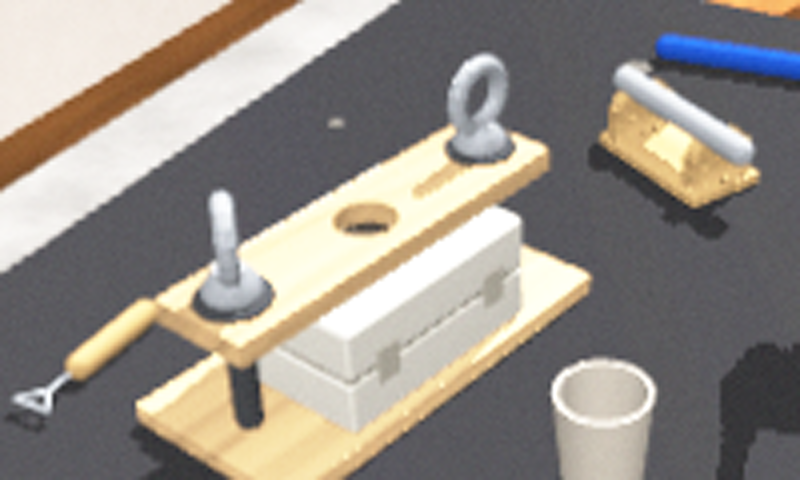

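```bash
cat > h.py <<'E'
from workcell import get_obs, eyes
import cv2,numpy as np
from scipy.spatial.transform import Rotation as Ro
def pose(name,obs=None):
    c=eyes.camera_info(name)
    if name!="wrist": R=np.array(c["R"]);t=np.array(c["t"]); return c,R.T,-R.T@t
    o=obs or get_obs(); T=np.eye(4);T[:3,:3]=Ro.from_quat(o["tcp_rot"]).as_matrix();T[:3,3]=o["ee_pos"]
    M=T@np.array(c["mount"]); return c,M[:3,:3],M[:3,3]
def ray(name,uv,obs=None):
    c,Rw,o=pose(name,obs)
    p=cv2.undistortPoints(np.array(uv,float).reshape(-1,1,2),np.array(c["camera_matrix"]),np.array(c["D"])).reshape(-1,2)
    d=np.c_[p,np.ones(len(p))]@Rw.T
    return o,d
def plane(name,uv,z,obs=None):
    o,d=ray(name,uv,obs); return o+d*((z-o[2])/d[:,2])[:,None]
def tri(obsv): # list of (o,d)
    A=np.zeros((3,3));b=np.zeros(3)
    for o,d in obsv:
        d=d/np.linalg.norm(d);P=np.eye(3)-np.outer(d,d);A+=P;b+=P@o
    X=np.linalg.solve(A,b)
    return X,[np.linalg.norm(np.cross(X-o,d/np.linalg.norm(d))) for o,d in obsv]
def proj(name,X,obs=None):
    c,Rw,o=pose(name,obs); X=np.atleast_2d(X)
    R=Rw.T;t=-R@o
    return cv2.projectPoints(X.astype(float),cv2.Rodrigues(R)[0],t,np.array(c["camera_matrix"]),np.array(c["D"]))[0].reshape(-1,2)
def snap(name,f):
    o=get_obs(); im=cv2.cvtColor(eyes.get_image(name),cv2.COLOR_RGB2BGR); cv2.imwrite("pics/"+f,im); 
    np.save("pics/"+f+".npy",o,allow_pickle=True); return im,o
E
python3 - <<'E'
from h import *
t=cv2.imread("pics/top0.png")
g=lambda x,y,f,ox,oy:((x+.5)/f-.5+ox,(y+.5)/f-.5+oy)
# bar ends, axis z=.055
e=[g(325,95,7,310,170),g(160,428,7,310,170)]
P=plane("top",e,.055);d=P[0]-P[1];print("bar",P,P.mean(0),np.linalg.norm(d),np.arctan2(d[1],d[0]))
# ring tops/centres approx z=.19
L=[g(65,160,5,160,135),g(135,105,5,160,135)]
P=plane("top",L,.195);d=P[1]-P[0];print("loose",P.mean(0),np.linalg.norm(d),np.arctan2(d[1],d[0]))
L=[g(492,203,5,160,135),g(585,218,5,160,135)]
P=plane("top",L,.195);d=P[1]-P[0];print("tight",P.mean(0),np.linalg.norm(d),np.arctan2(d[1],d[0]))
# foot bases
s=cv2.imread("pics/side0.png")
print("beaker",plane("top",[(207,247)],.05),"bowl",plane("top",[(118,209)],.05))
# side view of ring centres
a=ray("side",[g(478,90,4,120,150)]);b=ray("top",[g(540,212,5,160,135)])
print(tri([(a[0],a[1][0]),(b[0],b[1][0])]))
a=ray("side",[g(225,235,4,120,150)]);b=ray("top",[g(105,135,5,160,135)])
print(tri([(a[0],a[1][0]),(b[0],b[1][0])]))
# side bar ends
print(proj("side",plane("top",e,.055)))
E
```

```text
bar [[ 0.57479669 -0.42606399  0.055     ]
 [ 0.41607337 -0.34559957  0.055     ]] [ 0.49543503 -0.38583178  0.055     ] 0.1779539699527106 -0.46919033849056235
loose [0.60787888 0.13464138 0.195     ] 0.05348235655001205 -0.8692249853087292
tight [ 0.56386498 -0.12991187  0.195     ] 0.055867062488439145 -1.718272807135019
beaker [[0.35605529 0.06223664 0.05      ]] bowl [[0.47484434 0.36899079 0.05      ]]
(array([ 0.56520839, -0.13108899,  0.18216351]), [np.float64(0.00033867157862736425), np.float64(0.00033867157862717734)])
(array([0.61060217, 0.13512349, 0.18224578]), [np.float64(0.0014008379671938006), np.float64(0.0014008379671937644)])
[[275.82774137 168.95382948]
 [305.28915651 187.11860276]]
```

Candidates for the bar in the top view are the steel-grey bar in the wooden rest at (344,207), the blue bar at (404,204) and the blue bar at (337,284). I choose the grey one: it is steel and lies in the notches, and the crop t_rest confirms it. The loose nut is the left one at (181,163), because its ring stands about 0.86 rad askew to the board. The right nut at (267,181) lines up with the board.

Emit:
{"op": "step_arm", "data": {
  "delta_pos": [
    [0.48,0.51,-0.08],
    [0.48,0.51,-0.08],
    [0.48,0.51,-0.08],
    [0.48,0.51,-0.08],
    [0.48,0.51,-0.08],
    [0.48,0.51,-0.08],
    [0.48,0.51,-0.08],
    [0.48,0.51,-0.08],
    [0.48,0.51,-0.08],
    [0.48,0.51,-0.08],
    [0.48,0.51,-0.08],
    [0.48,0.51,-0.08],
    [0.48,0.51,-0.08],
    [0.48,0.51,-0.08],
    [0.48,0.51,-0.08],
    [0.48,0.51,-0.08],
    [0.48,0.51,-0.08]
  ],
  "turn": [1,1,1,1,1,1,1,1,1,1,1,1,1,1,1,1,1],
  "jaw": [1,1,1,1,1,1,1,1,1,1,1,1,1,1,1,1,1]
}}

```text
clock: 1.8
ee_pos: [0.48, -0.3618, 0.3501]
tcp_rot: [0.812, 0.583, -0.008, -0.003]
contact_force: [0.7, -0.2, 0.5]
opening: 0.0882
```

Emit:
{"op": "step_arm", "data": {
  "delta_pos": [
    [-0.2,-0.4,0],
    [0,0,0]
  ],
  "turn": [-1.0,0],
  "jaw": [1,1]
}}

```text
clock: 2.0
ee_pos: [0.4755, -0.371, 0.3483]
tcp_rot: [0.85, 0.527, -0.007, -0.005]
contact_force: [0.7, 0.2, 0.5]
opening: 0.0878
```

Run:
```python
from h import *
im,o=snap("wrist","w1.png"); print(o["ee_pos"],o["tcp_rot"],o["joint_positions"])
snap("top","top1.png")
```

```text
[ 0.47553866 -0.37096983  0.34834482] [ 0.84960846  0.52734016 -0.0073781  -0.00483674] [-0.70059657  0.17514081  1.81802587 -0.01202696  1.16221908 -1.80672437]
```

View pics/w1.png

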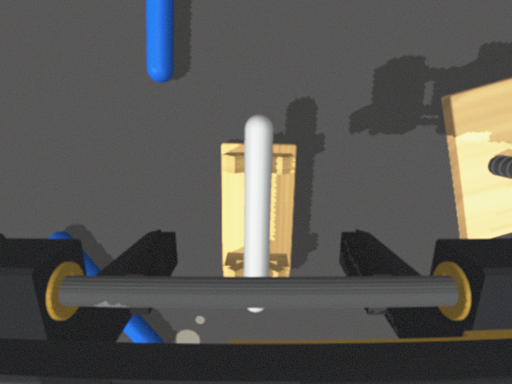

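Run:
```python
from h import *
im=cv2.imread("pics/w1.png"); o=np.load("pics/w1.png.npy",allow_pickle=True).item()
hsv=cv2.cvtColor(im,cv2.COLOR_BGR2HSV); m=((hsv[...,1]<40)&(hsv[...,2]>140)).astype(np.uint8)
m[270:]=0; m[:, :200]=0; m[:,320:]=0
ys=[130,160,190,220,250]
c=[(np.nonzero(m[y])[0].mean(),y) for y in ys]; print(c)
P=plane("wrist",c,.055,o); d=P[0]-P[-1]; yaw=np.arctan2(d[1],d[0]); print(P,yaw)
E_=plane("wrist",[(258.5,116),(256,312)],.06,o);print(E_,E_.mean(0))
psi=Ro.from_quat(o["tcp_rot"]).as_matrix(); print(np.arctan2(psi[1,0],psi[0,0])-np.pi/2, psi[:,2])
```

```text
[(np.float64(257.5), 130), (np.float64(257.0), 160), (np.float64(257.0), 190), (np.float64(256.0), 220), (np.float64(255.5), 250)]
[[ 0.41819485 -0.34587397  0.055     ]
 [ 0.44241782 -0.35842811  0.055     ]
 [ 0.46798714 -0.37114517  0.055     ]
 [ 0.49442894 -0.38538923  0.055     ]
 [ 0.52256101 -0.39997475  0.055     ]] 2.663353628668034
[[ 0.40768484 -0.33962215  0.06      ]
 [ 0.58394973 -0.42995183  0.06      ]] [ 0.49581729 -0.38478699  0.06      ]
-0.4597545027052008 [-1.76382051e-02  4.37128491e-04 -9.99844339e-01]
```

Emit:
{"op": "step_arm", "data": {
  "delta_pos": [
    [0,-0.1,-0.8],
    [0,0,-0.9],
    [0,0,-0.9],
    [0,0,-0.9],
    [0,0,-0.6],
    [0,0,0]
  ],
  "turn": [-0.13,0,0,0,0,0],
  "jaw": [1,1,1,1,1,1]
}}

```text
clock: 2.7
ee_pos: [0.4746, -0.3742, 0.2236]
tcp_rot: [0.852, 0.524, -0.006, -0.003]
contact_force: [-0.9, -0.1, -0.2]
opening: 0.0879
```

Run:
```python
from h import *
im,o=snap("wrist","w2.png"); R=Ro.from_quat(o["tcp_rot"]).as_matrix()
print(o["ee_pos"],R[:,2],np.arctan2(R[1,0],R[0,0])-np.pi/2,"grip",o["ee_pos"]+.147*R[:,2])
```

```text
[ 0.47464444 -0.37420157  0.22362491] [-1.30186377e-02 -7.06156095e-04 -9.99915005e-01] -0.4671041012411643 grip [ 0.4727307  -0.37430538  0.07663741]
```

View pics/w2.png

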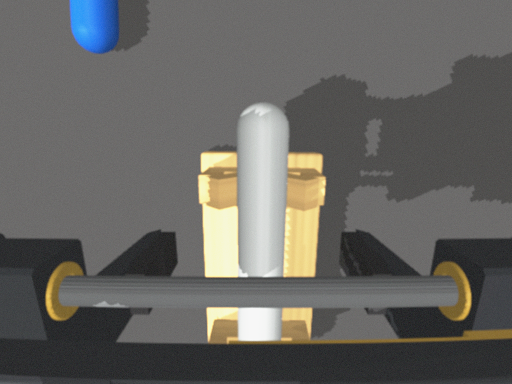

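The bar stays centred between the fingers, its near end at (262,105), and the far cheek is clear of them. I go down and grip.

Emit:
{"op": "step_arm", "data": {
  "delta_pos": [
    [0,0,-0.4],
    [0,0,-0.34],
    [0,0,0],
    [0,0,0],
    [0,0,0],
    [0,0,0],
    [0,0,0],
    [0,0,0],
    [0,0,0],
    [0,0,0]
  ],
  "turn": [-0.08,0,0,0,0,0,0,0,0,0],
  "jaw": [1,1,1,0.2,0.2,0,0,0,0,0],
  "force": 55
}}

```text
clock: 3.75
ee_pos: [0.4773, -0.3766, 0.2072]
tcp_rot: [0.854, 0.52, -0.004, 0.002]
contact_force: [-0.5, 0.7, 0.4]
opening: 0.0343
```

Emit:
{"op": "step_arm", "data": {
  "delta_pos": [
    [0,0,-0.1],
    [0,0,0],
    [0,0,0],
    [0,0,0]
  ],
  "turn": [0,0,0,0],
  "jaw": [0,0,0,0]
}}

```text
clock: 4.15
ee_pos: [0.4786, -0.375, 0.2051]
tcp_rot: [0.855, 0.519, -0.002, 0.002]
contact_force: [0.5, 0.1, 0.4]
opening: 0.0245
```

```bash
cat >> h.py <<'E'
def st():
    o=get_obs();R=Ro.from_quat(o["tcp_rot"]).as_matrix()
    print("t",o["clock"],"ee",o["ee_pos"].round(4),"z",R[:,2].round(4),"baryaw",round(np.arctan2(R[1,0],R[0,0])-np.pi/2,4),"grip",(o["ee_pos"]+.147*R[:,2]).round(4),"F",o["contact_force"].round(1),"M",o["wrist_torque"].round(2),"op",round(o["opening"],4),"q",o["joint_positions"].round(2)); return o
E
python3 -c "from h import *;st()"
```

```text
t 4.15 ee [ 0.4786 -0.375   0.2051] z [-0.0013 -0.0046 -1.    ] baryaw -0.4794 grip [ 0.4784 -0.3757  0.0581] F [0.5 0.1 0.4] M [ 0.15 -0.14  0.04] op 0.0245 q [-0.7   0.33  1.92 -0.01  0.89 -1.79]
```

Emit:
{"op": "step_arm", "data": {
  "delta_pos": [
    [0,0,0.6],
    [0,0,1],
    [0,0,1],
    [0,0,1],
    [0.2,0.5,1],
    [0.4,1,1],
    [0.4,1,1],
    [0.4,1,0.9],
    [0.4,1,0],
    [0.4,1,0],
    [0.4,1,0],
    [0.4,1,0],
    [0.4,1,0],
    [0.4,1,0],
    [0.4,1,0],
    [0.4,1,0],
    [0.4,1,0],
    [0.4,1,0],
    [0.4,1,0],
    [0.4,1,0]
  ],
  "turn": [0,0,0,0,0.2,0.2,0.2,0.2,0.2,0.2,0.2,0.2,0.2,0.2,0.2,0.2,0.2,0.2,0.2,0.2],
  "jaw": [0,0,0,0,0,0,0,0,0,0,0,0,0,0,0,0,0,0,0,0]
}}

```text
clock: 6.15
ee_pos: [0.6595, 0.1043, 0.4204]
tcp_rot: [0.716, 0.698, -0.013, -0.007]
contact_force: [0.2, -0.1, -1.9]
opening: 0.0248
```

Emit:
{"op": "step_arm", "data": {
  "delta_pos": [
    [0,0,0],
    [0,0,0],
    [0,0,0]
  ],
  "turn": [0,0,0],
  "jaw": [0,0,0]
}}

```text
clock: 6.45
ee_pos: [0.6598, 0.1076, 0.4165]
tcp_rot: [0.715, 0.699, -0.015, -0.009]
contact_force: [-0.4, -0.4, -1.8]
opening: 0.0247
```

Run:
```python
from h import *
st(); im,o=snap("wrist","w3.png"); snap("side","s3.png")
```

```text
t 6.45 ee [0.6598 0.1076 0.4165] z [-0.0337 -0.0078 -0.9994] baryaw -0.0218 grip [0.6548 0.1064 0.2696] F [-0.4 -0.4 -1.8] M [ 0.04 -0.16  0.02] op 0.0247 q [ 0.13  0.26  1.59 -0.    1.33 -1.42]
```

View pics/w3.png

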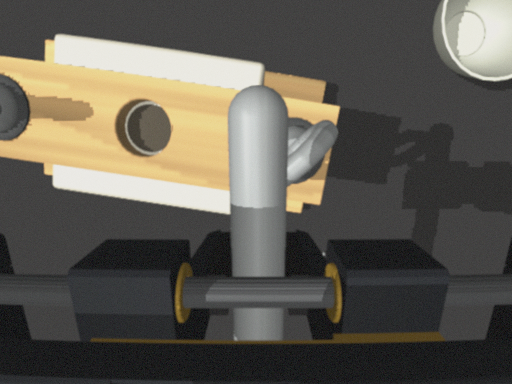

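View pics/s3.png

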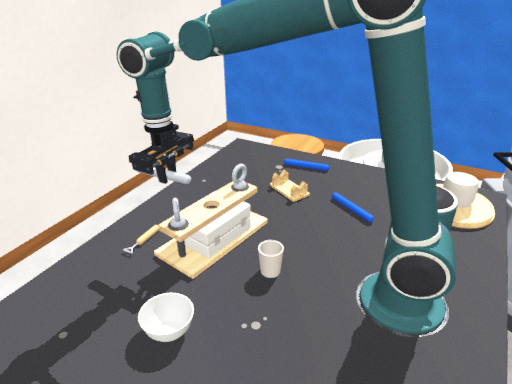

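Emit:
{"op": "step_arm", "data": {
  "delta_pos": [
    [0,-0.9,0],
    [0,-0.9,0],
    [0,0,0],
    [0,0,0]
  ],
  "turn": [0,0,0,0],
  "jaw": [0,0,0,0]
}}

```text
clock: 6.95
ee_pos: [0.6585, 0.0481, 0.4173]
tcp_rot: [0.717, 0.697, -0.015, -0.009]
contact_force: [-0.4, -0.1, -2.3]
opening: 0.0249
```

Run:
```python
from h import *
st(); im,o=snap("wrist","w4.png")
cv2.imwrite("pics/w4c.png",cv2.resize(im[60:240,200:460],None,fx=3,fy=3,interpolation=cv2.INTER_CUBIC))
```

```text
t 6.95 ee [0.6585 0.0481 0.4173] z [-0.033  -0.0078 -0.9994] baryaw -0.027 grip [0.6537 0.047  0.2704] F [-0.4 -0.1 -2.3] M [-0.01 -0.16 -0.  ] op 0.0249 q [ 0.04  0.24  1.61 -0.01  1.32 -1.5 ]
```

View pics/w4c.png

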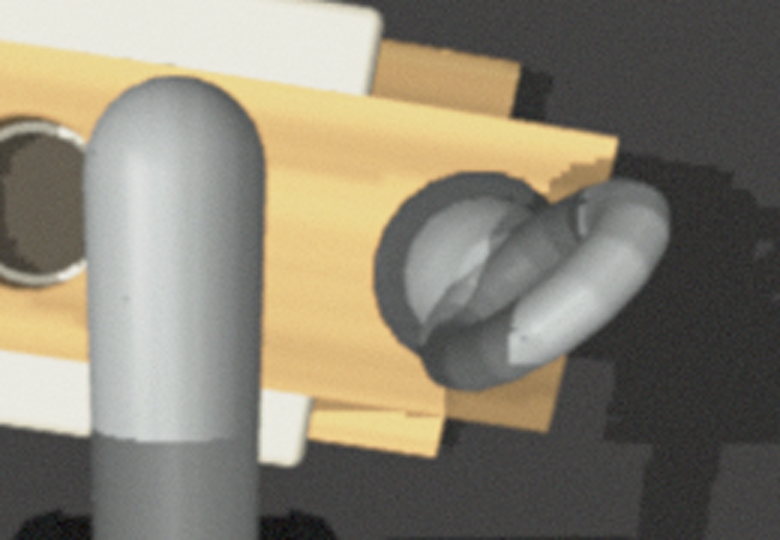

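Run:
```python
from h import *
o=np.load("pics/w4.png.npy",allow_pickle=True).item()
g=lambda x,y:((x+.5)/3-.5+200,(y+.5)/3-.5+60)
print("washer",plane("wrist",[g(375,275),g(470,172),g(477,274)],.135,o))
P=plane("wrist",[g(632,222),g(466,350)],.1805,o);d=P[0]-P[1]
print("ring ends",P,P.mean(0),np.linalg.norm(d),np.arctan2(d[1],d[0]))
# top board edges: upper (far from..): points along near-robot edge
Q=plane("wrist",[g(270,95),g(615,137)],.13,o);d=Q[1]-Q[0];print("board edge",Q,np.arctan2(d[1],d[0])-np.pi/2)
# projected model check for candidate centre
for c,a in [((.6105,.135,.181),.69),]:
    th=np.linspace(0,2*np.pi,13)
    u=np.array([-np.sin(a),np.cos(a),0]);X=np.array(c)+.026*(np.cos(th)[:,None]*u+np.sin(th)[:,None]*np.array([0,0,1]))
    p=proj("wrist",X,o);print(((p-[200,60])*3).round(0).tolist())
# bar (held): tail end & edge dirs
```

```text
washer [[0.61100189 0.10620702 0.135     ]
 [0.58193924 0.13332601 0.135     ]
 [0.61141504 0.13662802 0.135     ]]
ring ends [[0.59607768 0.15938293 0.1805    ]
 [0.62675381 0.11972147 0.1805    ]] [0.61141574 0.1395522  0.1805    ] 0.050140365290156 2.2291369269830485
board edge [[0.55869867 0.07585495 0.13      ]
 [0.57248543 0.1777226  0.13      ]] -0.13452255882428976
[[615.0, 212.0], [630.0, 223.0], [616.0, 252.0], [576.0, 292.0], [522.0, 329.0], [474.0, 350.0], [447.0, 351.0], [443.0, 335.0], [460.0, 307.0], [494.0, 275.0], [537.0, 244.0], [580.0, 221.0], [615.0, 212.0]]
```

Emit:
{"op": "step_arm", "data": {
  "delta_pos": [
    [-0.8,-0.08,0],
    [-0.8,-0.08,0],
    [-0.8,-0.08,0],
    [-0.8,-0.08,0],
    [-0.8,-0.08,0],
    [-0.8,-0.08,0],
    [-0.8,-0.08,0],
    [-0.4,-0.05,-0.4],
    [0,0,-0.7],
    [0,0,-0.5],
    [0,0,0],
    [0,0,0]
  ],
  "turn": [0.7,0.7,0.7,0.7,0.7,0.7,0.7,0.1,0,0,0,0],
  "jaw": [0,0,0,0,0,0,0,0,0,0,0,0]
}}

```text
clock: 8.2
ee_pos: [0.47, 0.0352, 0.3715]
tcp_rot: [0.419, 0.908, -0.013, -0.0]
contact_force: [0.7, -0.6, -1.5]
opening: 0.0243
```

Run:
```python
from h import *
st(); s,o=snap("side","s5.png");t,o=snap("top","t5.png")
cv2.imwrite("pics/s5c.png",cv2.resize(s[130:270,120:300],None,fx=4,fy=4,interpolation=cv2.INTER_CUBIC))
cv2.imwrite("pics/t5c.png",cv2.resize(t[130:250,150:300],None,fx=5,fy=5,interpolation=cv2.INTER_CUBIC))
```

```text
t 8.2 ee [0.47   0.0352 0.3715] z [-0.0113 -0.023  -0.9997] baryaw 0.7061 grip [0.4683 0.0318 0.2245] F [ 0.7 -0.6 -1.5] M [ 0.06 -0.12 -0.02] op 0.0243 q [ 0.03 -0.1   2.06 -0.02  1.19 -2.24]
```

View pics/s5c.png

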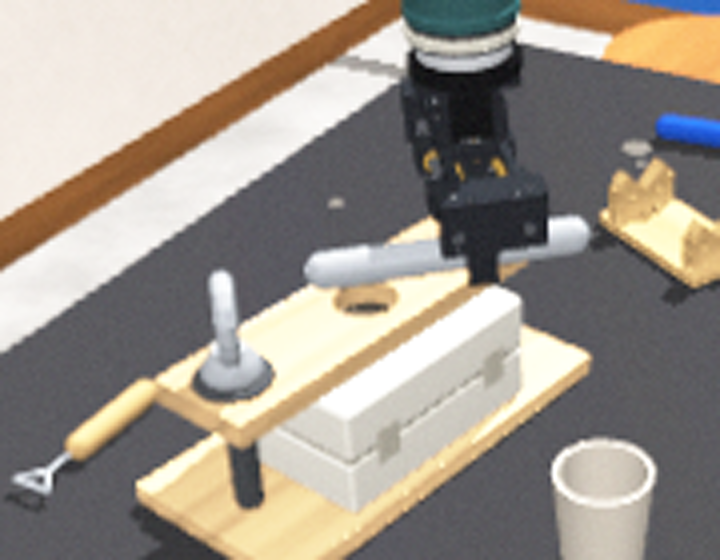

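View pics/t5c.png

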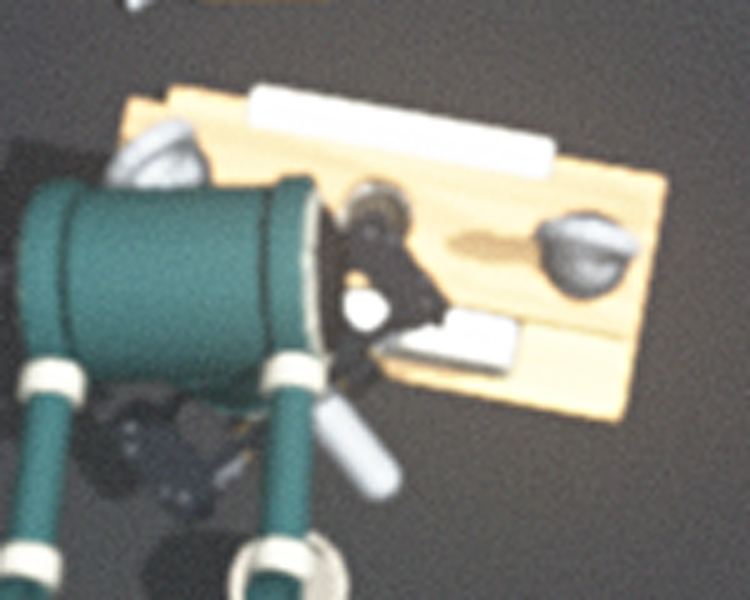

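```bash
cat >> h.py <<'E'
def barz(uv,grip,a):
    o,d=ray("side",uv); n=np.array([-np.sin(a),np.cos(a),0]);f=np.array([np.cos(a),np.sin(a),0])
    s=((grip-o)@n)/(d@n); P=o+d*s[:,None]; return np.c_[(P-grip)@f,P[:,2]]
E
python3 - <<'E'
from h import *
g=lambda x,y:((x+.5)/4-.5+120,(y+.5)/4-.5+130)
print(barz([g(322,268),g(572,235)],np.array([.4683,.0318,.2245]),.706))
# ring in side
c=np.array([.611,.137,.181]);a=.67;u=np.array([-np.sin(a),np.cos(a),0])
X=np.array([c,c+[0,0,.034],c-[0,0,.034],c+.034*u,c-.034*u]);print(((proj("side",X)-[120,130])*4).round(0).tolist())
im=cv2.imread("pics/t5.png");p=g
X=np.array([c,c+[0,0,.034],c+.034*u,c-.034*u]);print("top",((proj("top",X)-[150,130])*5).round(0).tolist())
E
```

```text
[[ 0.10721926  0.21964336]
 [-0.06801608  0.22234677]]
[[224.0, 317.0], [218.0, 275.0], [229.0, 357.0], [224.0, 344.0], [224.0, 291.0]]
top [[149.0, 156.0], [137.0, 142.0], [104.0, 189.0], [194.0, 123.0]]
```

Run:
```python
from h import *
im=cv2.imread("pics/s5.png");print(im[192:226,174,:].astype(int).sum(1).tolist());print(im[192:226,175,:].astype(int).sum(1).tolist())
for v in (200,204,208,212): print(v,im[v,166:186].astype(int).sum(1).tolist())
c=np.array([.611,.137,.1803]);a=.67;print(proj("side",[c,c+[0,0,.034],c+[0,0,.018],c+[0,0,.026]]))
```

```text
[279, 282, 282, 279, 272, 399, 677, 748, 746, 745, 741, 718, 690, 683, 666, 632, 592, 595, 596, 563, 524, 492, 495, 550, 628, 630, 608, 537, 553, 600, 608, 589, 579, 556]
[285, 270, 268, 279, 284, 460, 719, 756, 757, 756, 749, 725, 720, 716, 711, 684, 653, 654, 643, 618, 591, 551, 543, 544, 507, 492, 508, 476, 482, 561, 600, 593, 587, 568]
200 [274, 277, 279, 277, 277, 281, 513, 702, 746, 757, 753, 678, 400, 283, 274, 274, 282, 275, 270, 280]
204 [278, 285, 276, 287, 272, 273, 362, 569, 690, 720, 730, 704, 495, 310, 278, 272, 276, 279, 273, 266]
208 [281, 281, 281, 280, 286, 272, 270, 514, 592, 653, 641, 626, 583, 375, 282, 273, 271, 276, 425, 674]
212 [282, 265, 276, 276, 280, 284, 285, 353, 524, 591, 587, 533, 484, 571, 735, 734, 724, 722, 719, 717]
[[175.9173684  209.36285864]
 [174.49200453 198.97990843]
 [175.16788475 203.90668716]
 [174.83109365 201.45243753]]
```

Run:
```python
from h import *
im=cv2.imread("pics/s5.png")
for c in (202,206,210,214,218,262): print(c,im[180:206,c].astype(int).sum(1).tolist())
G=np.array([.4683,.0318,.2245])-[0,0,.003]
f=np.array([np.cos(.706),np.sin(.706),-.0155]);print(proj("side",[G+s*f for s in (.107,.09,.07,.05,.03,-.068)]))
```

```text
202 [408, 414, 276, 252, 268, 269, 269, 272, 272, 271, 270, 280, 472, 717, 746, 727, 688, 645, 598, 547, 522, 501, 632, 719, 723, 731]
206 [296, 301, 273, 276, 271, 272, 267, 277, 272, 270, 274, 326, 612, 749, 737, 699, 663, 629, 577, 546, 494, 442, 410, 467, 465, 471]
210 [280, 273, 267, 278, 275, 269, 278, 283, 278, 278, 277, 553, 749, 744, 715, 682, 642, 599, 544, 523, 479, 470, 525, 530, 528, 466]
214 [274, 269, 269, 269, 283, 281, 268, 281, 276, 269, 312, 453, 607, 621, 622, 637, 616, 568, 535, 472, 467, 508, 517, 521, 529, 456]
218 [271, 269, 267, 276, 274, 271, 275, 275, 277, 537, 705, 593, 618, 618, 627, 638, 586, 543, 507, 529, 683, 710, 551, 507, 509, 531]
262 [276, 276, 277, 371, 659, 751, 733, 694, 652, 597, 560, 535, 478, 387, 274, 283, 270, 279, 274, 278, 278, 267, 273, 279, 280, 280]
[[200.19911429 196.5536489 ]
 [206.39488354 195.73567239]
 [213.64797008 194.77807698]
 [220.86190724 193.82561826]
 [228.03652673 192.87831902]
 [262.61907563 188.31177823]]
```

Emit:
{"op": "step_arm", "data": {
  "delta_pos": [
    [0.13,-0.16,-0.6],
    [0,0,-0.6],
    [0,0,0],
    [0,0,0]
  ],
  "turn": [-0.26,0,0,0],
  "jaw": [0,0,0,0]
}}

```text
clock: 8.7
ee_pos: [0.4769, 0.0305, 0.34]
tcp_rot: [0.436, 0.9, -0.011, 0.003]
contact_force: [1.5, 0.4, -1.1]
opening: 0.0245
```

```bash
cat >> h.py <<'E'
LOOP=np.array([.611,.137,.1815])
def rel():
    o=st();R=Ro.from_quat(o["tcp_rot"]).as_matrix();g=o["ee_pos"]+.147*R[:,2];a=np.arctan2(R[1,0],R[0,0])-np.pi/2
    f=np.array([np.cos(a),np.sin(a)]);l=np.array([-f[1],f[0]]);d=LOOP[:2]-g[:2]
    print("ahead %.4f lateral(left) %.4f  barz at loop ~ %.4f"%(d@f,d@l,g[2]-.003+(d@f)*-.0155),"f",f.round(3),"l",l.round(3))
def crops(tag,box=(130,270,120,300),tb=(130,250,150,300)):
    s,_=snap("side",f"s{tag}.png")
    cv2.imwrite(f"pics/s{tag}c.png",cv2.resize(s[box[0]:box[1],box[2]:box[3]],None,fx=4,fy=4,interpolation=cv2.INTER_CUBIC))
E
python3 - <<'E'
from h import *
rel();crops("6")
E
```

```text
t 8.7 ee [0.4769 0.0305 0.34  ] z [-0.0032 -0.0223 -0.9997] baryaw 0.6686 grip [0.4764 0.0273 0.193 ] F [ 1.5  0.4 -1.1] M [ 0.05 -0.1  -0.02] op 0.0245 q [ 0.02 -0.06  2.08 -0.02  1.12 -2.21]
ahead 0.1736 lateral(left) 0.0027  barz at loop ~ 0.1874 f [0.785 0.62 ] l [-0.62   0.785]
```

View pics/s6c.png

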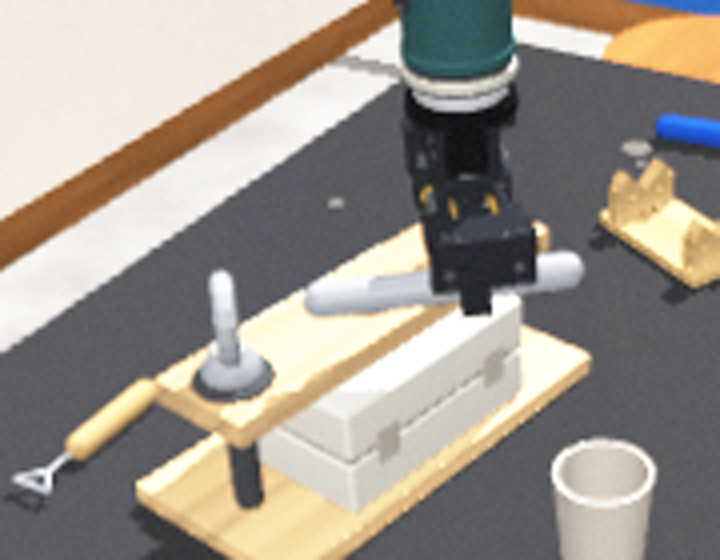

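Emit:
{"op": "step_arm", "data": {
  "delta_pos": [
    [-0.05,0.07,-0.16],
    [0.39,0.31,0],
    [0.39,0.31,0],
    [0.2,0.16,0],
    [0,0,0]
  ],
  "turn": [0,0,0,0,0],
  "jaw": [0,0,0,0,0]
}}

```text
clock: 9.25
ee_pos: [0.5088, 0.0589, 0.3383]
tcp_rot: [0.436, 0.9, -0.009, 0.006]
contact_force: [-0.2, 0.0, -2.3]
opening: 0.0245
```

Run:
```python
from h import *
rel();crops("7")
t,_=snap("top","t7.png");cv2.imwrite("pics/t7c.png",cv2.resize(t[140:200,160:240],None,fx=8,fy=8,interpolation=cv2.INTER_CUBIC))
```

```text
t 9.25 ee [0.5088 0.0589 0.3383] z [ 0.003  -0.0215 -0.9998] baryaw 0.6687 grip [0.5093 0.0558 0.1913] F [-0.2  0.  -2.3] M [ 0.11 -0.08  0.02] op 0.0245 q [ 0.07  0.01  2.02 -0.02  1.11 -2.15]
ahead 0.1302 lateral(left) 0.0007  barz at loop ~ 0.1863 f [0.785 0.62 ] l [-0.62   0.785]
```

View pics/s7c.png

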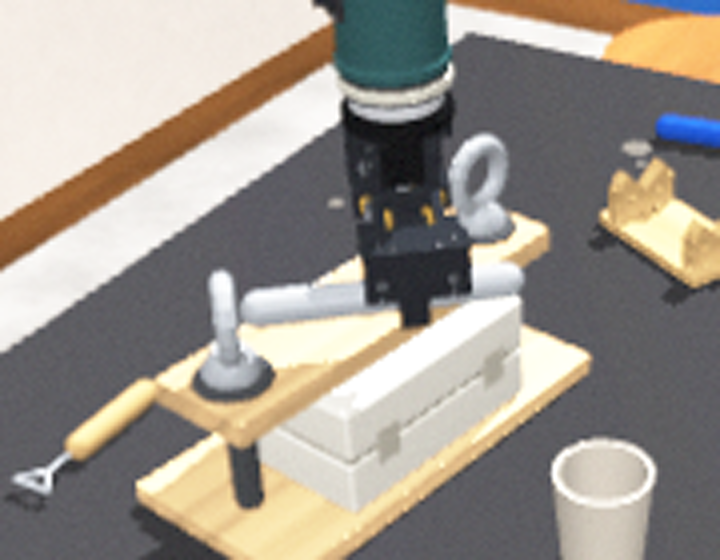

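View pics/t7c.png

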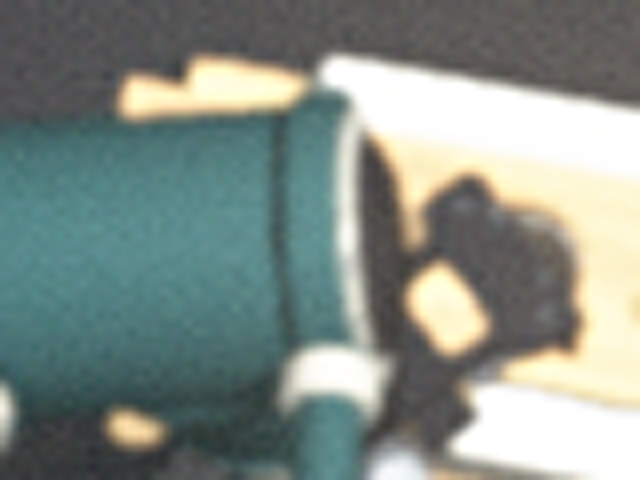

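Emit:
{"op": "step_arm", "data": {
  "delta_pos": [
    [0,0,-0.16],
    [0,0,0],
    [0.2,0.17,-0.05],
    [0.2,0.17,-0.05],
    [0,0,0]
  ],
  "turn": [0,0,0,0,0],
  "jaw": [0,0,0,0,0]
}}

```text
clock: 9.85
ee_pos: [0.52, 0.0687, 0.3289]
tcp_rot: [0.437, 0.9, -0.01, 0.005]
contact_force: [-0.1, 0.1, -2.3]
opening: 0.0245
```

Run:
```python
from h import *
rel();crops("8",(170,230,140,240))
```

```text
t 9.85 ee [0.52   0.0687 0.3289] z [ 4.000e-04 -2.210e-02 -9.998e-01] baryaw 0.6673 grip [0.52   0.0655 0.1819] F [-0.1  0.1 -2.3] M [ 0.07 -0.07  0.01] op 0.0245 q [ 0.09  0.04  2.   -0.02  1.1  -2.14]
ahead 0.1157 lateral(left) -0.0001  barz at loop ~ 0.1771 f [0.785 0.619] l [-0.619  0.785]
```

View pics/s8c.png

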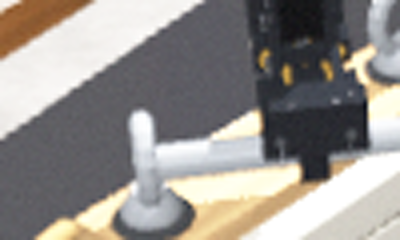

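Emit:
{"op": "step_arm", "data": {
  "delta_pos": [
    [0,0,0.14],
    [0,0,0],
    [0.2,0.16,0],
    [0.2,0.16,0],
    [0,0,0]
  ],
  "turn": [0,0,0,0,0],
  "jaw": [0,0,0,0,0]
}}

```text
clock: 10.4
ee_pos: [0.5328, 0.0788, 0.334]
tcp_rot: [0.437, 0.9, -0.01, 0.005]
contact_force: [0.8, -0.2, -2.7]
opening: 0.0247
```

Run:
```python
from h import *
rel();crops("9",(170,230,140,240))
```

```text
t 10.4 ee [0.5328 0.0788 0.334 ] z [ 8.000e-04 -2.220e-02 -9.998e-01] baryaw 0.6671 grip [0.5329 0.0756 0.187 ] F [ 0.8 -0.2 -2.7] M [ 0.1  -0.12  0.04] op 0.0247 q [ 0.11  0.06  1.97 -0.02  1.11 -2.12]
ahead 0.0994 lateral(left) -0.0001  barz at loop ~ 0.1825 f [0.786 0.619] l [-0.619  0.786]
```

View pics/s9c.png

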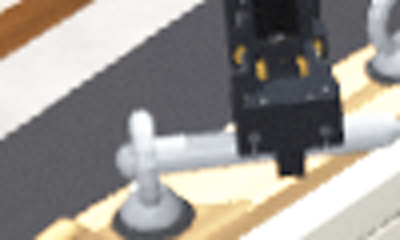

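The nose has come out beyond the ring, at about (125,158) in the crop, with no contact force. I push it further in.

Emit:
{"op": "step_arm", "data": {
  "delta_pos": [
    [0.26,0.2,-0.02],
    [0.26,0.2,-0.02],
    [0.26,0.2,-0.02],
    [0,0,0],
    [0,0,0]
  ],
  "turn": [0,0,0,0,0],
  "jaw": [0,0,0,0,0]
}}

```text
clock: 10.95
ee_pos: [0.5583, 0.0987, 0.3314]
tcp_rot: [0.436, 0.9, -0.01, 0.005]
contact_force: [-0.0, 0.2, -1.8]
opening: 0.0241
```

Run:
```python
from h import *
rel();crops("10",(170,230,140,240))
```

```text
t 10.95 ee [0.5583 0.0987 0.3314] z [-3.000e-04 -2.250e-02 -9.997e-01] baryaw 0.6676 grip [0.5583 0.0954 0.1844] F [-0.   0.2 -1.8] M [ 0.06 -0.06  0.01] op 0.0241 q [ 0.14  0.12  1.91 -0.02  1.11 -2.09]
ahead 0.0672 lateral(left) 0.0000  barz at loop ~ 0.1804 f [0.785 0.619] l [-0.619  0.785]
```

View pics/s10c.png

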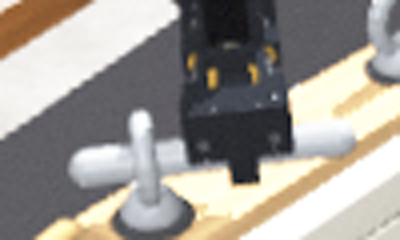

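```bash
cat >> h.py <<'E'
def arc(a0,turns,r,fix=(0,0)):
    a=a0;P=[]
    for t in turns:
        b=a+np.radians(8)*t; d=-r*np.array([np.cos(b)-np.cos(a),np.sin(b)-np.sin(a)])/.03; P.append(d.round(2).tolist());a=b
    print(P,a)
E
python3 -c "
from h import *
arc(.668,[-.5]*8,.067)
arc(.668-8*.0698,[-.5]*12,.067)"
```

```text
[[-0.09, 0.13], [-0.08, 0.13], [-0.07, 0.14], [-0.06, 0.14], [-0.05, 0.15], [-0.04, 0.15], [-0.03, 0.15], [-0.02, 0.15]] 0.10949463936181468
[[-0.01, 0.16], [-0.0, 0.16], [0.01, 0.16], [0.02, 0.15], [0.03, 0.15], [0.04, 0.15], [0.05, 0.15], [0.06, 0.14], [0.07, 0.14], [0.08, 0.13], [0.09, 0.13], [0.1, 0.12]] -0.7281580409572781
```

Emit:
{"op": "step_arm", "data": {
  "delta_pos": [
    [-0.09,0.13,0.0],
    [-0.08,0.13,0],
    [-0.07,0.14,0],
    [-0.06,0.14,0],
    [-0.05,0.15,0],
    [-0.04,0.15,0],
    [-0.03,0.15,0],
    [0,0,0]
  ],
  "turn": [-0.5,-0.5,-0.5,-0.5,-0.5,-0.5,-0.5,0],
  "jaw": [0,0,0,0,0,0,0,0]
}}

```text
clock: 11.8
ee_pos: [0.5434, 0.1278, 0.3311]
tcp_rot: [0.649, 0.761, -0.012, 0.001]
contact_force: [0.7, 0.7, -2.9]
opening: 0.0247
```

Run:
```python
from h import *
rel();crops("11",(170,230,140,240))
```

```text
t 11.8 ee [0.5434 0.1278 0.3311] z [-0.0135 -0.0201 -0.9997] baryaw 0.1577 grip [0.5414 0.1249 0.1841] F [ 0.7  0.7 -2.9] M [ 0.11 -0.11  0.06] op 0.0247 q [ 0.19  0.11  1.93 -0.02  1.12 -1.53]
ahead 0.0707 lateral(left) 0.0010  barz at loop ~ 0.1800 f [0.988 0.157] l [-0.157  0.988]
```

View pics/s11c.png

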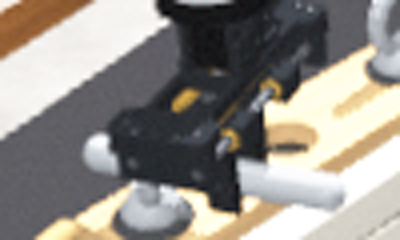

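Emit:
{"op": "step_arm", "data": {
  "delta_pos": [
    [0.03,0.17,0],
    [0.01,0.17,0],
    [0.01,0.17,0],
    [0.02,0.15,0],
    [0.03,0.15,0],
    [0.03,0.15,0]
  ],
  "turn": [-0.5,-0.5,-0.5,-0.5,-0.5,-0.5],
  "jaw": [0,0,0,0,0,0]
}}

```text
clock: 12.45
ee_pos: [0.5465, 0.1553, 0.3309]
tcp_rot: [0.793, 0.609, -0.013, -0.001]
contact_force: [1.8, 1.3, -4.1]
opening: 0.0246
```

```bash
python3 -c "
from h import *
rel()"
```

```text
t 12.45 ee [0.5465 0.1553 0.3309] z [-0.0226 -0.0145 -0.9996] baryaw -0.2604 grip [0.5432 0.1531 0.1839] F [ 1.8  1.3 -4.1] M [ 0.18 -0.33  0.44] op 0.0246 q [ 0.24  0.13  1.9  -0.01  1.13 -1.07]
ahead 0.0697 lateral(left) 0.0019  barz at loop ~ 0.1798 f [ 0.966 -0.257] l [0.257 0.966]
```

Emit:
{"op": "step_arm", "data": {
  "delta_pos": [
    [0.06,0.17,0],
    [0.06,0.15,0],
    [0.06,0.14,0],
    [0.07,0.14,0],
    [0.08,0.13,0]
  ],
  "turn": [-0.5,-0.5,-0.5,-0.5,-0.5],
  "jaw": [0,0,0,0,0]
}}

```text
clock: 12.95
ee_pos: [0.5569, 0.1767, 0.3303]
tcp_rot: [0.887, 0.462, -0.013, -0.002]
contact_force: [0.8, 0.5, -3.5]
opening: 0.0248
```

Run:
```python
from h import *
rel();crops("12",(170,230,140,240))
```

```text
t 12.95 ee [0.5569 0.1767 0.3303] z [-0.025  -0.0076 -0.9997] baryaw -0.61 grip [0.5532 0.1755 0.1834] F [ 0.8  0.5 -3.5] M [ 0.16 -0.26  0.46] op 0.0248 q [ 0.26  0.16  1.87 -0.    1.14 -0.7 ]
ahead 0.0695 lateral(left) 0.0015  barz at loop ~ 0.1793 f [ 0.82  -0.573] l [0.573 0.82 ]
```

View pics/s12c.png

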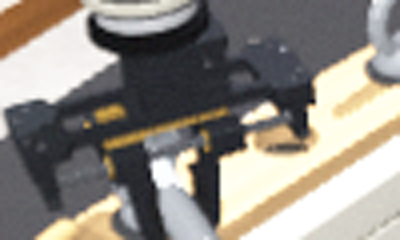

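Emit:
{"op": "step_arm", "data": {
  "delta_pos": [
    [0.07,0.1,0],
    [0.06,0.08,0]
  ],
  "turn": [-0.4,-0.3],
  "jaw": [0,0]
}}

```text
clock: 13.2
ee_pos: [0.5611, 0.1819, 0.3301]
tcp_rot: [0.908, 0.419, -0.013, -0.003]
contact_force: [-0.1, -0.1, -1.9]
opening: 0.0244
```

```bash
python3 -c "
from h import *
rel()"
```

```text
t 13.2 ee [0.5611 0.1819 0.3301] z [-0.0253 -0.0056 -0.9997] baryaw -0.7069 grip [0.5574 0.1811 0.1831] F [-0.1 -0.1 -1.9] M [ 0.07 -0.17  0.37] op 0.0244 q [ 0.27  0.17  1.86  0.    1.14 -0.59]
ahead 0.0694 lateral(left) 0.0013  barz at loop ~ 0.1790 f [ 0.76 -0.65] l [0.65 0.76]
```

Emit:
{"op": "step_arm", "data": {
  "delta_pos": [
    [0.07,0.07,0],
    [0.04,0.05,0],
    [0.04,0.05,0]
  ],
  "turn": [-0.3,-0.2,-0.2],
  "jaw": [0,0,0]
}}

```text
clock: 13.5
ee_pos: [0.5657, 0.1866, 0.3299]
tcp_rot: [0.927, 0.375, -0.013, -0.003]
contact_force: [0.5, 0.5, -3.0]
opening: 0.0246
```

```bash
python3 -c "
from h import *
rel()"
```

```text
t 13.5 ee [0.5657 0.1866 0.3299] z [-0.0259 -0.0037 -0.9997] baryaw -0.8011 grip [0.5619 0.186  0.183 ] F [ 0.5  0.5 -3. ] M [ 0.   -0.21  0.41] op 0.0246 q [ 0.28  0.18  1.85  0.    1.14 -0.5 ]
ahead 0.0694 lateral(left) 0.0012  barz at loop ~ 0.1789 f [ 0.696 -0.718] l [0.718 0.696]
```

Emit:
{"op": "step_arm", "data": {
  "delta_pos": [
    [0.04,0.04,0],
    [0.04,0.04,0],
    [0,0,0]
  ],
  "turn": [-0.2,-0.2,0],
  "jaw": [0,0,0]
}}

```text
clock: 13.8
ee_pos: [0.5677, 0.1885, 0.3295]
tcp_rot: [0.937, 0.349, -0.014, -0.003]
contact_force: [-0.5, 0.9, -1.3]
opening: 0.0249
```

Run:
```python
from h import *
rel();crops("13",(170,230,140,240))
t,_=snap("top","t13.png");cv2.imwrite("pics/t13c.png",cv2.resize(t[140:200,160:240],None,fx=8,fy=8,interpolation=cv2.INTER_CUBIC))
```

```text
t 13.8 ee [0.5677 0.1885 0.3295] z [-0.0281 -0.0044 -0.9996] baryaw -0.8576 grip [0.5636 0.1878 0.1826] F [-0.5  0.9 -1.3] M [ 0.16 -0.1   0.96] op 0.0249 q [ 0.28  0.19  1.84  0.    1.14 -0.44]
ahead 0.0694 lateral(left) 0.0026  barz at loop ~ 0.1785 f [ 0.654 -0.756] l [0.756 0.654]
```

View pics/t13c.png

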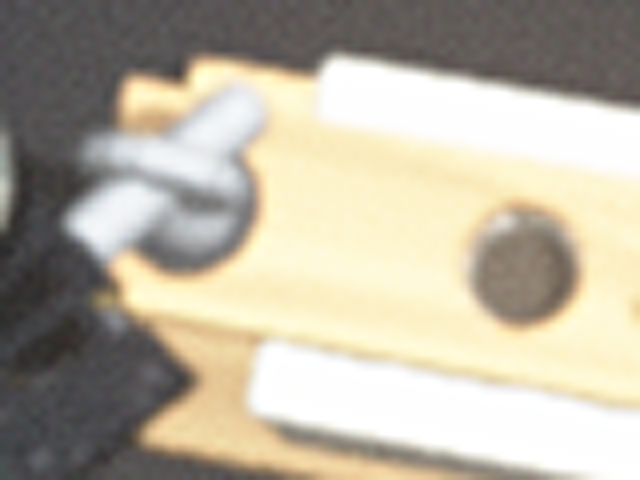

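View pics/s13c.png

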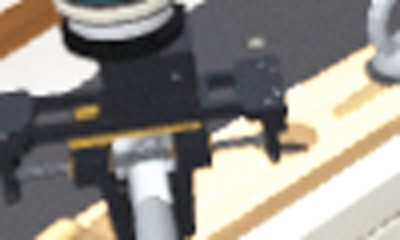

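The moment about z rose from 0.4 to 0.96 N m, so the nut is at its stop, and the loop is in line with the board in the top view. One more small push to be sure.

Emit:
{"op": "step_arm", "data": {
  "delta_pos": [
    [0.03,0.03,0],
    [0,0,0]
  ],
  "turn": [-0.2,0],
  "jaw": [0,0]
}}

```text
clock: 14.1
ee_pos: [0.5683, 0.1891, 0.3294]
tcp_rot: [0.942, 0.336, -0.015, -0.002]
contact_force: [-0.7, -0.4, -2.0]
opening: 0.0247
```

Run:
```python
from h import *
rel()
arc(-.86,[.4]*5,.0694)
```

```text
t 14.1 ee [0.5683 0.1891 0.3294] z [-0.029  -0.0053 -0.9996] baryaw -0.8842 grip [0.564  0.1883 0.1825] F [-0.7 -0.4 -2. ] M [ 0.07 -0.1   1.29] op 0.0247 q [ 0.28  0.19  1.84  0.    1.14 -0.41]
ahead 0.0695 lateral(left) 0.0038  barz at loop ~ 0.1784 f [ 0.634 -0.773] l [0.773 0.634]
[[-0.1, -0.09], [-0.09, -0.09], [-0.09, -0.1], [-0.08, -0.1], [-0.07, -0.11]] -0.5807473196809074
```

Emit:
{"op": "step_arm", "data": {
  "delta_pos": [
    [-0.1,-0.06,0],
    [-0.09,-0.07,0],
    [-0.09,-0.08,0],
    [-0.08,-0.1,0],
    [-0.07,-0.11,0],
    [-0.07,-0.11,0],
    [-0.06,-0.12,0],
    [0,0,0]
  ],
  "turn": [0.4,0.4,0.4,0.4,0.4,0.4,0.4,0],
  "jaw": [0,0,0,0,0,0,0,0]
}}

```text
clock: 14.9
ee_pos: [0.5542, 0.1712, 0.3319]
tcp_rot: [0.86, 0.511, -0.007, -0.004]
contact_force: [-0.7, 0.1, -2.3]
opening: 0.0245
```

Run:
```python
from h import *
rel();crops("14",(170,230,140,240))
```

```text
t 14.9 ee [0.5542 0.1712 0.3319] z [-0.0157 -0.0011 -0.9999] baryaw -0.4981 grip [0.5519 0.171  0.185 ] F [-0.7  0.1 -2.3] M [ 0.02 -0.12 -0.04] op 0.0245 q [ 0.26  0.15  1.88  0.    1.13 -0.82]
ahead 0.0681 lateral(left) -0.0016  barz at loop ~ 0.1809 f [ 0.878 -0.478] l [0.478 0.878]
```

View pics/s14c.png

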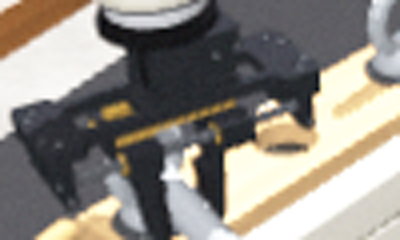

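Emit:
{"op": "step_arm", "data": {
  "delta_pos": [
    [-0.43,0.18,0],
    [-0.44,0.24,0],
    [-0.44,0.24,0]
  ],
  "turn": [0,0,0],
  "jaw": [0,0,0]
}}

```text
clock: 15.25
ee_pos: [0.5139, 0.1921, 0.3323]
tcp_rot: [0.862, 0.507, -0.006, -0.004]
contact_force: [-0.4, -0.4, -1.6]
opening: 0.0246
```

```bash
python3 -c "
from h import *
rel()"
```

```text
t 15.25 ee [0.5139 0.1921 0.3323] z [-1.440e-02  7.000e-04 -9.999e-01] baryaw -0.5063 grip [0.5118 0.1922 0.1853] F [-0.4 -0.4 -1.6] M [ 0.09 -0.08  0.04] op 0.0246 q [ 0.31  0.09  1.95  0.01  1.12 -0.76]
ahead 0.1135 lateral(left) -0.0002  barz at loop ~ 0.1805 f [ 0.875 -0.485] l [0.485 0.875]
```

Emit:
{"op": "step_arm", "data": {
  "delta_pos": [
    [-0.44,0.24,0],
    [-0.44,0.24,0],
    [-0.44,0.24,0],
    [-0.44,0.24,0],
    [-0.3,0.16,0],
    [0,0,0.2],
    [0,0,0.7],
    [0,0,0.9],
    [0,0,0.9],
    [0,0,0]
  ],
  "turn": [0,0,0,0,0,0,0,0,0,0],
  "jaw": [0,0,0,0,0,0,0,0,0,0]
}}

```text
clock: 16.25
ee_pos: [0.4421, 0.2305, 0.4165]
tcp_rot: [0.861, 0.509, -0.006, -0.004]
contact_force: [1.1, -0.3, -1.7]
opening: 0.0246
```

Run:
```python
from h import *
rel();s,_=snap("side","s15.png");t,_=snap("top","t15.png")
cv2.imwrite("pics/t15c.png",cv2.resize(t[135:225,160:300],None,fx=5,fy=5,interpolation=cv2.INTER_CUBIC))
```

```text
t 16.25 ee [0.4421 0.2305 0.4165] z [-1.490e-02  1.000e-04 -9.999e-01] baryaw -0.5019 grip [0.4399 0.2305 0.2696] F [ 1.1 -0.3 -1.7] M [ 0.05 -0.18  0.06] op 0.0246 q [ 0.43 -0.08  1.95  0.01  1.28 -0.64]
ahead 0.1950 lateral(left) 0.0003  barz at loop ~ 0.2635 f [ 0.877 -0.481] l [0.481 0.877]
```

View pics/s15.png

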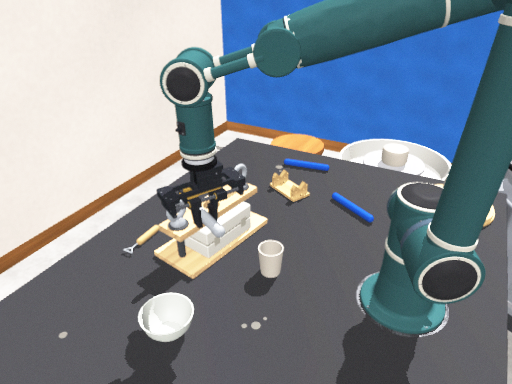

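View pics/t15c.png

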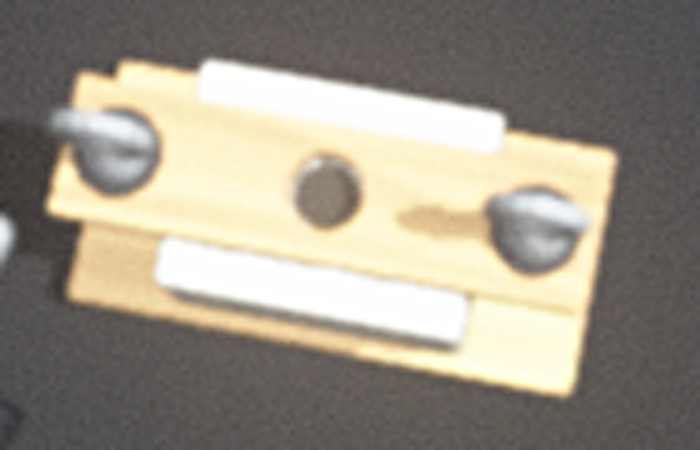

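Emit:
{"op": "step_arm", "data": {
  "delta_pos": [
    [0.06,-0.8,0],
    [0.06,-1,0],
    [0.06,-1,0],
    [0.06,-1,0],
    [0.06,-1,0],
    [0.06,-1,0],
    [0.06,-1,0],
    [0.06,-1,0],
    [0.06,-1,0],
    [0.06,-1,0],
    [0.06,-1,0],
    [0.06,-1,0],
    [0.06,-1,0],
    [0.06,-1,0],
    [0.06,-1,0],
    [0.06,-1,0],
    [0.06,-1,0],
    [0.06,-1,0],
    [0.06,-1,0],
    [0,0,0]
  ],
  "turn": [0,0,0,0,0,0,0,0,0,0,0,0,0,0,0,0,0,0,0,0],
  "jaw": [0,0,0,0,0,0,0,0,0,0,0,0,0,0,0,0,0,0,0,0]
}}

```text
clock: 18.35
ee_pos: [0.4614, -0.3567, 0.3648]
tcp_rot: [0.86, 0.509, -0.032, -0.026]
contact_force: [0.1, -0.1, -2.7]
opening: 0.0247
```

Run:
```python
from h import *
st();snap("wrist","w16.png")
```

```text
t 18.35 ee [ 0.4614 -0.3567  0.3648] z [-0.0814  0.0111 -0.9966] baryaw -0.5014 grip [ 0.4494 -0.3551  0.2183] F [ 0.1 -0.1 -2.7] M [ 0.05 -0.16 -0.03] op 0.0247 q [-0.69  0.14  1.82 -0.05  1.24 -1.74]
```

View pics/w16.png

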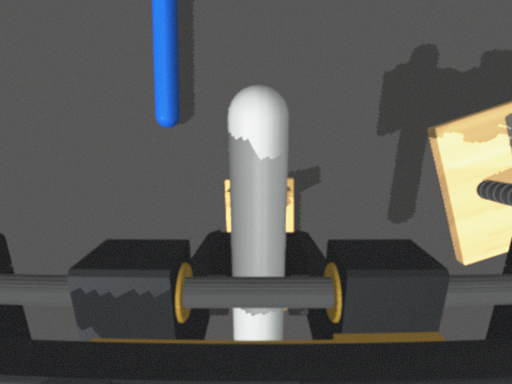

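Emit:
{"op": "step_arm", "data": {
  "delta_pos": [
    [0.4,-0.3,0],
    [0.4,-0.3,0],
    [0,0,0],
    [0,0,0]
  ],
  "turn": [0,0,0,0],
  "jaw": [0,0,0,0]
}}

```text
clock: 18.8
ee_pos: [0.4846, -0.3706, 0.3584]
tcp_rot: [0.86, 0.509, -0.033, -0.032]
contact_force: [-0.9, 0.6, -2.2]
opening: 0.0248
```

```bash
python3 -c "
from h import *
st()"
```

```text
t 18.8 ee [ 0.4846 -0.3706  0.3584] z [-0.0905  0.0215 -0.9957] baryaw -0.5006 grip [ 0.4713 -0.3674  0.212 ] F [-0.9  0.6 -2.2] M [ 0.03 -0.19  0.04] op 0.0248 q [-0.68  0.2   1.77 -0.04  1.26 -1.74]
```

Emit:
{"op": "step_arm", "data": {
  "delta_pos": [
    [0,0,-0.5],
    [0,0,-0.5],
    [0,0,0],
    [0,0,0],
    [0,0,0]
  ],
  "turn": [0,0,0,0,0],
  "jaw": [0,0,0,0,0]
}}

```text
clock: 19.3
ee_pos: [0.4834, -0.3679, 0.3242]
tcp_rot: [0.859, 0.51, -0.034, -0.034]
contact_force: [-0.3, 0.2, -2.0]
opening: 0.0246
```

```bash
python3 -c "
from h import *
st()"
```

```text
t 19.3 ee [ 0.4834 -0.3679  0.3242] z [-0.0934  0.0239 -0.9953] baryaw -0.4988 grip [ 0.4697 -0.3644  0.1779] F [-0.3  0.2 -2. ] M [-0.   -0.12  0.01] op 0.0246 q [-0.68  0.23  1.8  -0.04  1.2  -1.73]
```

Emit:
{"op": "step_arm", "data": {
  "delta_pos": [
    [-0.7,0.5,0],
    [-0.7,0.5,0],
    [-0.7,0.5,0],
    [0,0,0]
  ],
  "turn": [0,0,0,0],
  "jaw": [0,0,0,0]
}}

```text
clock: 19.7
ee_pos: [0.4192, -0.3223, 0.3256]
tcp_rot: [0.859, 0.51, -0.034, -0.033]
contact_force: [0.5, -0.8, -2.9]
opening: 0.0248
```

```bash
python3 -c "
from h import *
o=st();print(o['joint_positions'][[1,2,4]].sum())"
```

```text
t 19.7 ee [ 0.4192 -0.3223  0.3256] z [-0.0911  0.022  -0.9956] baryaw -0.4991 grip [ 0.4058 -0.3191  0.1792] F [ 0.5 -0.8 -2.9] M [ 0.09 -0.15 -0.09] op 0.0248 q [-0.69  0.08  1.97 -0.04  1.18 -1.74]
3.2264734571007745
```

Emit:
{"op": "step_arm", "data": {
  "delta_pos": [
    [0,0,1],
    [0,0,1],
    [0,0,1],
    [0,0,0]
  ],
  "turn": [0,0,0,0],
  "jaw": [0,0,0,0]
}}

```text
clock: 20.1
ee_pos: [0.419, -0.3224, 0.4199]
tcp_rot: [0.859, 0.509, -0.033, -0.031]
contact_force: [0.5, -1.0, -1.8]
opening: 0.0244
```

```bash
python3 -c "
from h import *
o=st();print(o['joint_positions'][[1,2,4]].sum())"
```

```text
t 20.1 ee [ 0.419  -0.3224  0.4199] z [-0.0883  0.0198 -0.9959] baryaw -0.4996 grip [ 0.406  -0.3195  0.2735] F [ 0.5 -1.  -1.8] M [-0.02 -0.27  0.06] op 0.0244 q [-0.69  0.    1.87 -0.04  1.35 -1.75]
3.222611162367598
```

Emit:
{"op": "step_arm", "data": {
  "delta_pos": [
    [0.4,-0.3,0],
    [0.4,-0.3,0],
    [0.4,-0.3,-0.2],
    [0.4,-0.3,-0.5],
    [0.4,-0.3,-0.7],
    [0.4,-0.3,-0.7],
    [0,0,-0.7],
    [0,0,-0.7],
    [0,0,-0.7],
    [0,0,0],
    [0,0,0]
  ],
  "turn": [0.15,0,0,0,0,0,0,0,0,0,0],
  "jaw": [0,0,0,0,0,0,0,0,0,0,0]
}}

```text
clock: 21.2
ee_pos: [0.4967, -0.3808, 0.2753]
tcp_rot: [0.855, 0.516, -0.034, -0.035]
contact_force: [0.4, -0.9, -2.6]
opening: 0.0246
```

```bash
python3 -c "
from h import *
o=st();print(o['joint_positions'][[1,2,4]].sum())"
```

```text
t 21.2 ee [ 0.4967 -0.3808  0.2753] z [-0.0944  0.0236 -0.9953] baryaw -0.4828 grip [ 0.4829 -0.3773  0.129 ] F [ 0.4 -0.9 -2.6] M [ 0.02 -0.22 -0.01] op 0.0246 q [-0.68  0.31  1.8  -0.05  1.12 -1.75]
3.230333484522452
```

Emit:
{"op": "step_arm", "data": {
  "delta_pos": [
    [-0.13,0.05,-0.4],
    [0,0,-0.4],
    [0,0,0],
    [0,0,0]
  ],
  "turn": [0,0,0,0],
  "jaw": [0,0,0,0]
}}

```text
clock: 21.6
ee_pos: [0.4933, -0.3799, 0.2512]
tcp_rot: [0.855, 0.516, -0.034, -0.033]
contact_force: [-0.5, -0.5, -1.9]
opening: 0.0244
```

Run:
```python
from h import *
o=st();w,_=snap("wrist","w17.png");crops("17",(140,220,240,340))
cv2.imwrite("pics/w17c.png",w)
```

```text
t 21.6 ee [ 0.4933 -0.3799  0.2512] z [-0.0919  0.0216 -0.9955] baryaw -0.4833 grip [ 0.4798 -0.3767  0.1049] F [-0.5 -0.5 -1.9] M [-0.01 -0.18  0.07] op 0.0244 q [-0.68  0.33  1.82 -0.05  1.08 -1.75]
```

View pics/w17c.png

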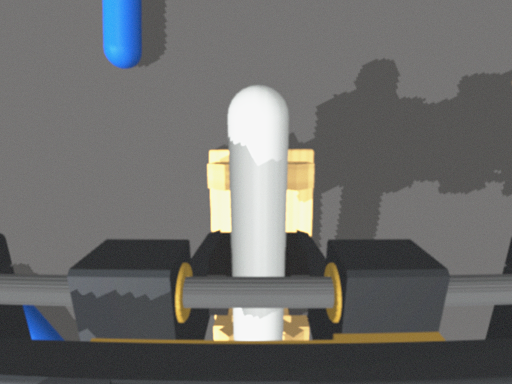

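View pics/s17c.png

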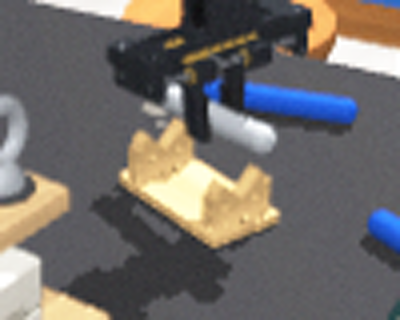

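Emit:
{"op": "step_arm", "data": {
  "delta_pos": [
    [-0.05,0.03,-0.35],
    [0,0,-0.35],
    [0,0,-0.3],
    [0,0,-0.1],
    [0,0,0]
  ],
  "turn": [0.03,0,0,0,0],
  "jaw": [0,0,0,0,0]
}}

```text
clock: 22.2
ee_pos: [0.492, -0.379, 0.2167]
tcp_rot: [0.854, 0.518, -0.033, -0.032]
contact_force: [0.4, -0.4, -1.3]
opening: 0.0244
```

Run:
```python
from h import *
o=st();w,_=snap("wrist","w18.png");crops("18",(140,220,240,340))
```

```text
t 22.2 ee [ 0.492  -0.379   0.2167] z [-0.0902  0.0197 -0.9957] baryaw -0.4787 grip [ 0.4787 -0.3762  0.0703] F [ 0.4 -0.4 -1.3] M [ 0.02 -0.19 -0.03] op 0.0244 q [-0.68  0.36  1.85 -0.05  1.01 -1.75]
```

View pics/s18c.png

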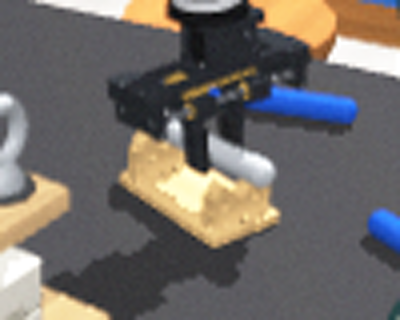

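View pics/w18.png

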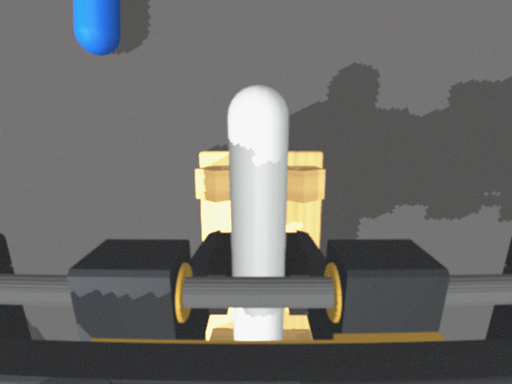

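Emit:
{"op": "step_arm", "data": {
  "delta_pos": [
    [0,0,-0.15],
    [0,0,0]
  ],
  "turn": [0,0],
  "jaw": [0,0]
}}

```text
clock: 22.5
ee_pos: [0.4925, -0.3794, 0.2132]
tcp_rot: [0.854, 0.518, -0.033, -0.031]
contact_force: [0.2, 0.2, -2.8]
opening: 0.0243
```

Emit:
{"op": "step_arm", "data": {
  "delta_pos": [
    [0,0,-0.1],
    [0,0,0]
  ],
  "turn": [0,0],
  "jaw": [0,0]
}}

```text
clock: 22.7
ee_pos: [0.493, -0.3796, 0.2108]
tcp_rot: [0.854, 0.518, -0.033, -0.03]
contact_force: [0.1, 1.0, -0.8]
opening: 0.0247
```

```bash
python3 -c "
from h import *
o=st()"
```

```text
t 22.7 ee [ 0.493  -0.3796  0.2108] z [-0.0871  0.0177 -0.996 ] baryaw -0.4786 grip [ 0.4802 -0.377   0.0644] F [ 0.1  1.  -0.8] M [ 0.2  -0.19  0.06] op 0.0247 q [-0.68  0.37  1.85 -0.05  1.   -1.75]
```

Emit:
{"op": "step_arm", "data": {
  "delta_pos": [
    [-0.03,0.02,-0.1],
    [0,0,-0.05],
    [0,0,0]
  ],
  "turn": [0,0,0],
  "jaw": [0,0,0]
}}

```text
clock: 23.0
ee_pos: [0.4927, -0.3792, 0.2075]
tcp_rot: [0.854, 0.518, -0.032, -0.029]
contact_force: [0.0, 1.7, 1.3]
opening: 0.0249
```

```bash
python3 -c "
from h import *
o=st()"
```

```text
t 23.0 ee [ 0.4927 -0.3792  0.2075] z [-0.0852  0.0163 -0.9962] baryaw -0.4785 grip [ 0.4801 -0.3768  0.0611] F [0.  1.7 1.3] M [ 0.15 -0.26  0.04] op 0.0249 q [-0.68  0.37  1.85 -0.05  0.99 -1.75]
```

Emit:
{"op": "step_arm", "data": {
  "delta_pos": [
    [-0.02,0.02,-0.1],
    [0,0,-0.05],
    [0,0,0]
  ],
  "turn": [0,0,0],
  "jaw": [0,0,0]
}}

```text
clock: 23.3
ee_pos: [0.4924, -0.3789, 0.2048]
tcp_rot: [0.854, 0.518, -0.032, -0.028]
contact_force: [-1.1, 2.1, 2.4]
opening: 0.0247
```

Run:
```python
from h import *
o=st();crops("19",(140,220,240,340))
```

```text
t 23.3 ee [ 0.4924 -0.3789  0.2048] z [-0.0842  0.0154 -0.9963] baryaw -0.4789 grip [ 0.48   -0.3766  0.0584] F [-1.1  2.1  2.4] M [ 0.03 -0.28 -0.02] op 0.0247 q [-0.68  0.38  1.86 -0.05  0.98 -1.75]
```

View pics/s19c.png

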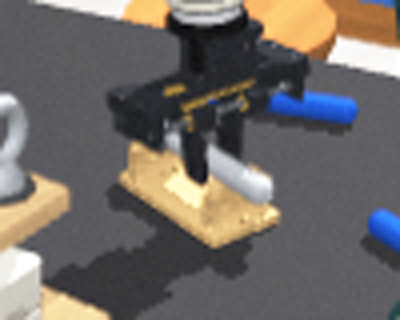

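Emit:
{"op": "step_arm", "data": {
  "delta_pos": [
    [0,0,-0.08],
    [0,0,0],
    [0,0,0],
    [0,0,0],
    [0,0,0],
    [0,0,0],
    [0,0,0],
    [0,0,0],
    [0,0,0],
    [0,0,0]
  ],
  "turn": [0,0,0,0,0,0,0,0,0,0],
  "jaw": [0,0,0.3,0.35,0.4,0.5,0.7,0.9,1,1]
}}

```text
clock: 24.35
ee_pos: [0.4922, -0.3791, 0.2025]
tcp_rot: [0.854, 0.518, -0.032, -0.029]
contact_force: [-0.2, 0.2, -1.2]
opening: 0.073
```

Run:
```python
from h import *
o=st();crops("20",(140,220,240,340));snap("wrist","w20.png")
```

```text
t 24.35 ee [ 0.4922 -0.3791  0.2025] z [-0.0852  0.0159 -0.9962] baryaw -0.4794 grip [ 0.4797 -0.3768  0.0561] F [-0.2  0.2 -1.2] M [ 0.03 -0.19 -0.06] op 0.073 q [-0.68  0.38  1.86 -0.05  0.98 -1.75]
```

View pics/s20c.png

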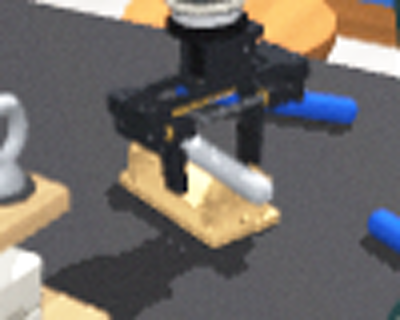

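View pics/w20.png

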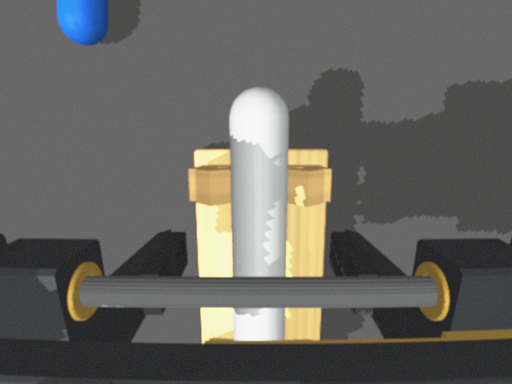

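Emit:
{"op": "step_arm", "data": {
  "delta_pos": [
    [0,0,0],
    [0,0,0],
    [0,0,0.3],
    [0,0,0.6],
    [0,0,0.9],
    [0,0,0.9],
    [0,0,1],
    [-0.2,0.1,1],
    [-0.7,0.5,0.8],
    [-0.7,0.5,0.5],
    [0,0,0]
  ],
  "turn": [0,0,0,0,0,0,0,0,0,0,0],
  "jaw": [1,1,1,1,1,1,1,1,1,1,1]
}}

```text
clock: 25.55
ee_pos: [0.442, -0.3443, 0.3942]
tcp_rot: [0.854, 0.518, -0.032, -0.028]
contact_force: [0.0, -0.2, 0.4]
opening: 0.0881
```

Run:
```python
from h import *
o=st();w,_=snap("wrist","w21.png");t,_=snap("top","t21.png");s,_=snap("side","s21.png")
cv2.imwrite("pics/t21c.png",cv2.resize(t[170:245,310:375],None,fx=7,fy=7,interpolation=cv2.INTER_CUBIC))
```

```text
t 25.55 ee [ 0.442  -0.3443  0.3942] z [-0.0835  0.0143 -0.9964] baryaw -0.4791 grip [ 0.4297 -0.3422  0.2477] F [ 0.  -0.2  0.4] M [-0.02 -0.14  0.04] op 0.0881 q [-0.69  0.08  1.84 -0.04  1.3  -1.77]
```

View pics/w21.png

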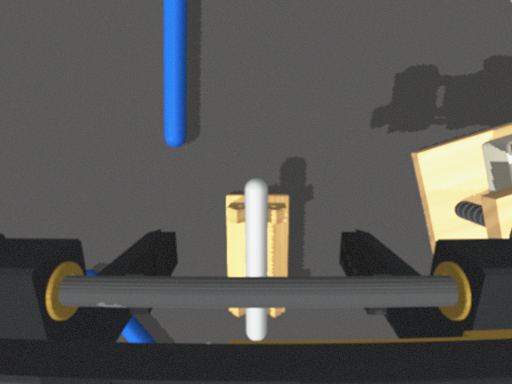

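View pics/t21.png

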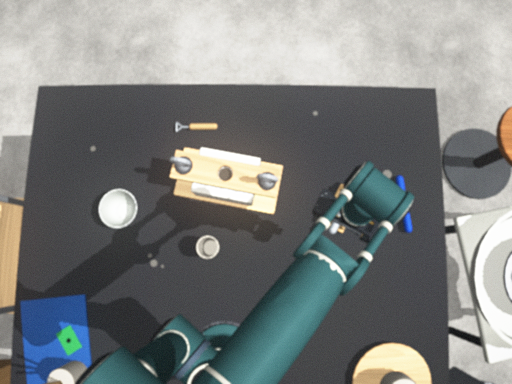

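View pics/s21.png

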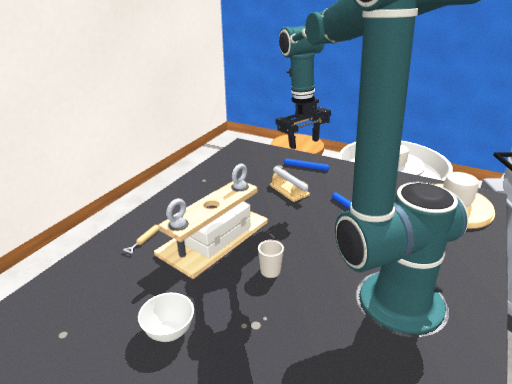

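Run:
```python
from h import *
a=cv2.imread("pics/side0.png");b=cv2.imread("pics/s21.png")
def c(im): return cv2.resize(im[155:205,260:320],None,fx=6,fy=6,interpolation=cv2.INTER_CUBIC)
cv2.imwrite("pics/cmp.png",np.hstack([c(a),c(b)]))
d=cv2.absdiff(a,b).sum(2)[160:202,265:315]; print("diff>120 px:",(d>120).sum())
o=np.load("pics/w21.png.npy",allow_pickle=True).item()
P=plane("wrist",[(256.5,190),(256,330)],.055,o);d=P[1]-P[0];print(P,P.mean(0),np.arctan2(d[1],d[0]))
```

```text
diff>120 px: 0
[[ 0.42056834 -0.3453097   0.055     ]
 [ 0.57473311 -0.42648133  0.055     ]] [ 0.49765073 -0.38589551  0.055     ] -0.4846418443972442
```

View pics/cmp.png

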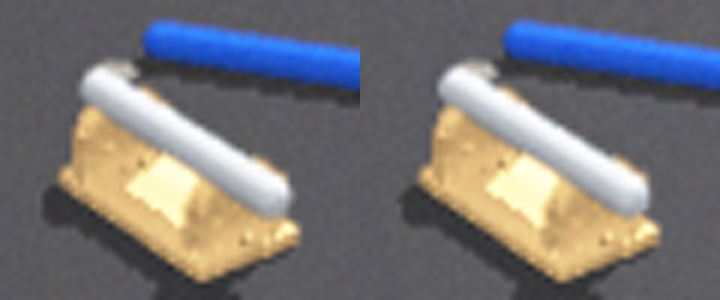

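In the before and after crops the bar lies in both notches in the same place, with no pixel differing noticeably. The nut is in line with the board, and the bowl, beaker and trimming tool have not moved.

```bash
python3 -c "
from workcell import order
print(order.hand_in())"
```

```text
the job is handed in; nothing more can be done
None
```

The loose nut (the left one, at the robot's +y end of the clamp) is tight, the bar is back in both notches of its rest, and the job is handed in. It reported no verdict.

I slid the bar through the loop and turned the nut clockwise until the moment about its axis rose from 0.4 to 1.3 N m, which I took as the stop. I then drew the bar out, laid it in the rest and let go, at 25.6 s on the clock.

**Last checks:**
- **Nut:** in the pictures its loop stands in line with the board, like its neighbour's. I judged this by eye and did not measure the angle.
- **Bar:** it lies at about (0.498, -0.386) m with a heading of -0.485 rad. At the start it was at (0.495, -0.385) m and about -0.48 rad, and the side view of the rest shows no visible change.
- **Other things:** the bowl, beaker and trimming tool are where they were, by eye. The gripper is open and clear, with contact force near zero.

**What disagreed:**
- **Tilt:** on the way back the tool tilted about 0.09 rad, so the bar went in nose first before settling level.
- **Loop height:** the side camera put the loop 2 to 4 mm higher than its stated height. I aimed between the two and the bar went through without noticeable contact.

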